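Close up the relay modules on the rail and retain them

TASK

Push the row of four relay modules along the rail from behind, as one closed row, until the front one is fully home against the orange end stop; then push the yellow retaining arm round until it lies square across the rail behind the row. Nothing is to be grasped or lifted: work with the fingertips or the outside of the fingers only, and leave the tin, the white adapter and the pen where they are.

Things in the scene. Friction and masses are not known exactly. Their poses are not given: they have to be found in the camera images.
- rail: Grey board, 104 mm (x) by 240 mm (y), 10 mm thick, fixed to the bench (its place varies), with a steel rail 35 mm wide along y from y = -116 to +109 mm, rail top 22 mm above the bench. Origin: centre of the board's underside. Home: module centres at y = +93, +71, +49, +27 mm; the row then ends at y = +16 mm. It starts 45 to 80 mm short of home.
- stop_face (a point): Centre of the orange end stop's face that the front module must meet: on the rail's centre line at y = +104 mm of the board, 36 mm above the bench. The stop is 54 mm wide, its top at 50 mm.
- gate_pivot (a point): Upright pivot axis of the yellow retaining arm, beside the rail at x = -40, y = +6 mm of the board; the point is 31 mm above the bench, half-way up the arm (heights 26 to 36 mm).
- module_1: Front module of the row (nearest the end stop), grey. 22 mm along the rail (its y), 50 mm across it (its x), 42 mm high, about 0.07 kg; it straddles the rail with 1.5 mm play each side and slides with friction, not locked. Origin: centre of its underside, 12 mm above the bench, 10 mm below the rail top; its top is at 54 mm.
- module_2: Module number 2 of the row counted from the end stop, grey. 22 mm along the rail (its y), 50 mm across it (its x), 42 mm high, about 0.07 kg; it straddles the rail with 1.5 mm play each side and slides with friction, not locked. Origin: centre of its underside, 12 mm above the bench, 10 mm below the rail top; its top is at 54 mm.
- module_3: Module number 3 of the row counted from the end stop, grey. 22 mm along the rail (its y), 50 mm across it (its x), 42 mm high, about 0.07 kg; it straddles the rail with 1.5 mm play each side and slides with friction, not locked. Origin: centre of its underside, 12 mm above the bench, 10 mm below the rail top; its top is at 54 mm.
- module_4: Rear module (the one to push), blue. 22 mm along the rail (its y), 50 mm across it (its x), 42 mm high, about 0.07 kg; it straddles the rail with 1.5 mm play each side and slides with friction, not locked. Origin: centre of its underside, 12 mm above the bench, 10 mm below the rail top; its top is at 54 mm.
- gate (a joint): Angle (rad) of the yellow retaining arm (75x10x10 mm) on its pivot. 0: clear of the rail, pointing to the board's -y, turned 0.4 outward to -x. Grows counter-clockwise from above to 1.97 (hard stop): square across the rail, pointing to the board's +x. Starts between 0 and 0.35; stays where left (light friction, under 1 N at the pin).
- gate_pin (a point): Centre of the black upright pin (12 mm diameter, top 60 mm above the bench) on the retaining arm, 65 mm from the pivot; the point is at 48 mm height.
- tip_tin: Low round tin with a white and green lid, 51 mm across, 22 mm high, loose beyond the rail; leave it. Origin: centre of its underside.
- usb_adapter: Small white adapter, 20x58x10 mm, loose on the robot's side of the rail near the end stop; leave it. Origin: centre of its underside.
- flux_pen: White pen with a green band, 14 mm thick, 124 mm long, lying loose past the end stop; leave it. Origin: centre of its underside.
Things that resemble listed ones, but are neither listed nor needed, are in the scene too. Of the things that look like the module_4, the largest one is meant.

How it is judged:
On the way, in this order (a step that is already met when the one before it is completed fails the run):
1. the row is home against the end stop (y of module_1 in the frame of rail above 0.09 m and y of module_2 in the frame of rail above 0.068 m and y of module_3 in the frame of rail above 0.046 m and y of module_4 in the frame of rail above 0.024 m), for 0.2 s.
2. the retaining arm is across the rail behind the row (value of joint gate above 1.85 rad), for 0.2 s.
At the end, for the whole second after the job is handed in: All four modules sit on the rail at rest, each within 3 mm of its home place against the end stop, and the retaining arm is across the rail (joint above 1.85 rad of 1.97) (all of step 1 and x of module_1 in the frame of rail between -0.005 and 0.005 m and height (world z) of each of module_1, module_2, module_3, module_4 below 0.016 m and linear speed of each of module_1, module_2, module_3, module_4 below 0.02 m/s and x of module_2 in the frame of rail between -0.005 and 0.005 m and x of module_3 in the frame of rail between -0.005 and 0.005 m and x of module_4 in the frame of rail between -0.005 and 0.005 m and value of joint gate above 1.85 rad); the robot touches nothing.
It fails at once if a module is lifted or tipped (height (world z) of any of module_1, module_2, module_3, module_4 above 0.02 m or angle between any of module_1, module_2, module_3, module_4's own z axis and vertical above 0.25 rad).
It fails at once if the row comes apart by more than 15 mm (distance between module_1 and module_4 above 0.082 m).
It fails at once if the tin, the adapter or the pen is disturbed (moved more than 15 mm) (distance of any of tip_tin, usb_adapter, flux_pen from where it was at the start of the episode above 0.015 m).
It also fails if it takes over 48 s, if anything falls off the work surface, if the arm or the gripper's body presses on something with over 40 N, if the wrist force passes 120 N, or if a joint passes its speed limit or range.

ROBOT

A 7-joint arm with a two-finger parallel gripper is mounted at the origin on a cart in front of the work surface, level with it; the furniture and walls round the work are solid. World frame = base frame: x ahead of the robot, y to its left, z up, the work surface at z = 0. Lengths are in m, angles in rad, forces in N, time in s.
With the tool pointing down it reaches from about 0.425 to 0.925 m from the base axis. Payload 6.8 kg.
Tool frame: the origin (TCP) lies at the very end of the fingers, on their centre line; the grasp point (between the pads) lies 19 mm behind it (r.tcp_to_grasp is the distance from the TCP to the grasp point, in m); z points along the fingers, y is the line along which they close (so a half turn about z gives the same grasp; the last joint's range is limited). The gripper opens to 85 mm and grips with 20 to 120 N. Pads are 22 mm wide; open, the fingers measure 114 mm over their backs; the gripper's body (76 mm by 85 mm) begins 54 mm behind the grasp point. The pads swing forward as they close: fully open they stand 13 mm farther back than shut.
Start: joints at [-1.334, 0.477, 0.022, 1.555, -0.011, 1.109, -0.083], TCP at [0.228, 0.635, 0.21] pointing down, gripper open.
Joint ranges: [-2.96, 2.96], [-0.34, 2.1], [-1.41, 1.46], [0.24, 2.44], [-1.37, 4.51], [0.17, 1.92], [-2.96, 2.96]. Speed limits (rad/s): [2.39, 2.39, 3.14, 3.14, 3.14, 3.14, 3.14].

INTERFACE

Orientations are given as a rotation vector (axis times angle).
In Python, from bench import r gives the robot as it stands.
- The arm moves only by the tool step_arm, never from a script. Its argument "moves" is a list of rows, each a list of 7 numbers: the shift along the tool's x, y, z in mm, then the turn, a rotation vector about the tool's x, y, z in rad, then the finger opening in mm, from 0 to 85.4. A call has 1 to 8 rows; each row is the pose to reach, as a shift and turn from the pose commanded when the call began, along the tool's axes at that moment; what a row does not reach only later rows make up. A row lasts 1/10 s, in which the tool goes at most 50 mm and 8.59 degrees, less where a joint would pass 70% of its speed; a pose out of reach is approached as far as the arm can. A call with a gripper value outside its range is refused whole. The fingers move at their own pace and stop on an object; "grip_force" is the grip in N (left out, the last holds). Time passes only in rows, so rows that repeat a pose let the fingers close. It gives the time, the measured TCP pose, the force, the opening and the grip force at its end, in the units of the state.
- r.get_obs(): the state, without advancing time (a new reading comes with each control period).
- r.grab_frame(name): name is "scene" or "top" or "wrist"; returns a dict with "image" (400x640x3 uint8, red, green, blue), "depth" (400x640 float32, m along the optical axis (not along the pixel's ray), 0 where there is no reading), "mtx" (3x3 intrinsics, pixels), "k1" (the pictures are not rectified: a ray, as slopes to the right and down, at radius r is drawn at 1 + k1 r^2 times it, then the intrinsics apply), "rvec" (rotation vector, rad) and "tvec" (3), from world to camera coordinates, as OpenCV has them. Camera axes: x right, y down, z forward; pixel columns grow to the right and rows downward; lengths in m; the calibration is good to about 2 mm. A picture is of the moment at which its call begins.
- r.hand_in(): hands the job in; it is judged then, once.
The state is a dict: "clock": time; "joints": joint angles; "qvel": joint speeds; "tau": joint torques, N m; "tcp_pos": TCP position; "orientation": TCP orientation; "contact_force": force on the tool from outside, world axes, zero at the start; "moment": the same for the moment, N m; "grip_width": finger opening in m; "gripper_force": force on a finger pad.
Only numpy, scipy, OpenCV 4.12 (cv2) and the standard library are available. Lean on these libraries where they do the work, as an engineer would, in place of code of your own. Each camera call takes 0.05 s, during which the arm holds its last target. There are 200 camera calls.

## Working session

There is one attempt and no reset: what is moved stays moved. The work goes in short steps, Python scripts to look and compute and a tool call to move; the robot and the scene stay as the last step left them, time stands still between calls to the robot, and variables do not carry over. Pictures are saved under pics/ and viewed, at most 10 in all, crops included, and the job is handed in when it is done.

Besides the shell and the picture viewer there is one more tool, called after "Request:" as name(argument=value, ...), one argument or row to a line, values as JSON. step_arm: Moves the arm, as the interface text tells. Its arguments: {"type":"object","properties":{"moves":{"type":"array","items":{"type":"array","items":{"type":"number"}}},"grip_force":{"type":"number"}},"required":["moves"]}

```bash
mkdir -p pics; cat > h.py <<'E'
import numpy as np, cv2, pickle
from bench import r
def grab(n):
    f=r.grab_frame(n); pickle.dump(f,open(f'{n}.pkl','wb')); return f
def load(n): return pickle.load(open(f'{n}.pkl','rb'))
def save(f,name,crop=None,s=1):
    im=f['image'][:,:,::-1]
    if crop: im=im[crop[1]:crop[3],crop[0]:crop[2]]
    cv2.imwrite('pics/'+name,cv2.resize(im,None,fx=s,fy=s,interpolation=cv2.INTER_CUBIC))
def ray(f,u,v):
    p=cv2.undistortPoints(np.array([[[u,v]]],float),f['mtx'],np.array([f['k1'],0,0,0.]))[0,0] if False else None
    K=f['mtx']; d=np.array([(u-K[0,2])/K[0,0],(v-K[1,2])/K[1,1]]); s=d.copy()
    for _ in range(20): s=d/(1+f['k1']*(s@s))
    R=cv2.Rodrigues(np.array(f['rvec'],float))[0]; t=np.array(f['tvec'],float).ravel()
    return -R.T@t, R.T@np.array([s[0],s[1],1.])
def onz(f,u,v,z):
    c,d=ray(f,u,v); return c+d*(z-c[2])/d[2]
def bydepth(f,u,v):
    c,d=ray(f,u,v); return c+d*f['depth'][int(v),int(u)]
def proj(f,P):
    R=cv2.Rodrigues(np.array(f['rvec'],float))[0]; p=R@np.array(P,float)+np.array(f['tvec']).ravel()
    s=p[:2]/p[2]; s=s*(1+f['k1']*(s@s)); K=f['mtx']; return np.array([K[0,0]*s[0]+K[0,2],K[1,1]*s[1]+K[1,2]])
E
python3 - <<'E'
from h import *
for n in('top','scene'):
    f=grab(n); save(f,n+'0.png'); print(n,f['k1'],ray(f,320,200))
o=r.get_obs(); print(o)
E
```

```text
top -0.03266558162063471 (array([0.28917208, 0.32577557, 0.98861991]), array([ 0.23932229, -0.02330018, -0.9707407 ]))
scene -0.041158395958363306 (array([-0.09972753,  0.68689051,  0.51271405]), array([ 0.73161738, -0.42609214, -0.5323867 ]))
{'clock': 0.1, 'joints': array([-1.33409147,  0.47766699,  0.02233629,  1.55636863, -0.01151334,
        1.10927389, -0.08306514]), 'qvel': array([-1.78990955e-03, -1.59807630e-03,  1.16994125e-03, -6.77077924e-04,
        4.80293860e-05,  3.01739048e-03,  3.56043186e-04]), 'tau': array([ 4.56798618e-03, -5.97765326e+01,  1.61389131e+00, -2.81956351e+01,
        1.28733294e-02,  5.07062359e-03, -1.14539682e-05]), 'tcp_pos': array([0.22797227, 0.63473557, 0.20934987]), 'orientation': array([-5.38824806e-01, -3.09486170e+00,  2.48080544e-03]), 'contact_force': array([-0.1020415 ,  0.50591719, -0.23781548]), 'moment': array([-0.02752763, -0.0007934 ,  0.05547055]), 'gripper_force': 0.0, 'grip_width': 0.08552278336842802}
```

View pics/top0.png

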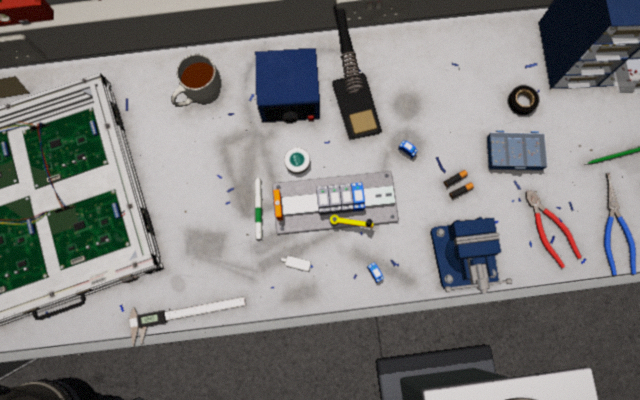

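View pics/scene0.png

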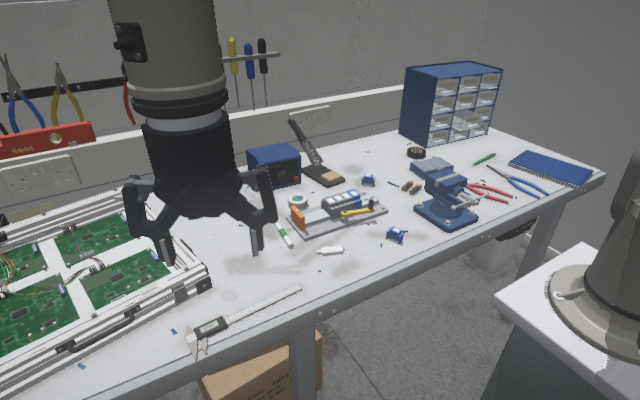

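Top view: the rail board spans (275,185)–(397,225), with the orange stop at (279,203) and the row at (322–364,196). The yellow arm runs from a pivot near (334,220) to a pin near (371,224). There are three blue candidates: (358,195) on the rail, (408,148) and (375,272) loose. The one at (358,195) fits, since it is the rear of the row on the rail and looks largest. I'll confirm it in a crop.

```bash
python3 - <<'E'
from h import *
f=load('top'); save(f,'crop1.png',(240,130,440,290),4)
hsv=cv2.cvtColor(f['image'],cv2.COLOR_RGB2HSV)
def blobs(name,lo,hi,box,amin=15):
    m=cv2.inRange(hsv,lo,hi); k=np.zeros_like(m); x0,y0,x1,y1=box; k[y0:y1,x0:x1]=m[y0:y1,x0:x1]
    for c in cv2.findContours(k,cv2.RETR_EXTERNAL,cv2.CHAIN_APPROX_NONE)[0]:
        if cv2.contourArea(c)>=amin:
            (cx,cy),wh,a=cv2.minAreaRect(c); print(name,cv2.contourArea(c),(round(cx,1),round(cy,1)),np.round(wh,1),round(a,1),'box',np.round(cv2.boxPoints(((cx,cy),wh,a)),1).tolist())
B=(240,130,440,290)
blobs('orange',(5,150,120),(17,255,255),B); blobs('yellow',(22,130,100),(34,255,255),B); blobs('blue',(100,130,80),(125,255,255),B)
for p in[(279,203),(358,195)]: print(p,onz(f,*p,.054),f['depth'][p[1],p[0]],bydepth(f,*p))
E
```

```text
orange 17.5 (278.0, 204.0) [ 6. 24.] 0.0 box [[275.0, 216.0], [275.0, 192.0], [281.0, 192.0], [281.0, 216.0]]
yellow 191.0 (347.6, 219.9) [35.5 10. ] 3.8 box [[329.6000061035156, 223.6999969482422], [330.20001220703125, 213.6999969482422], [365.70001220703125, 216.0], [365.0, 226.10000610351562]]
blue 36.5 (375.3, 272.1) [16.5  8.5] 63.4 box [[367.79998779296875, 266.6000061035156], [375.3999938964844, 262.79998779296875], [382.79998779296875, 277.6000061035156], [375.20001220703125, 281.3999938964844]]
blue 95.0 (435.5, 246.0) [38.  7.] 90.0 box [[432.0, 227.0], [439.0, 227.0], [439.0, 265.0], [432.0, 265.0]]
blue 66.0 (357.9, 195.7) [25.7 11. ] 82.6 box [[350.79998779296875, 183.6999969482422], [361.70001220703125, 182.3000030517578], [365.0, 207.6999969482422], [354.20001220703125, 209.1999969482422]]
blue 35.5 (408.7, 147.7) [16.4  8.8] 34.7 box [[399.5, 146.60000610351562], [404.5, 139.39999389648438], [418.0, 148.8000030517578], [413.0, 156.0]]
(279, 203) [0.52311669 0.38034472 0.054     ] 0.96494156 [0.52399461 0.3805495  0.05049265]
(358, 195) [0.52058418 0.23118684 0.054     ] 0.9641666 [0.52035108 0.23128212 0.05494142]
```

View pics/crop1.png

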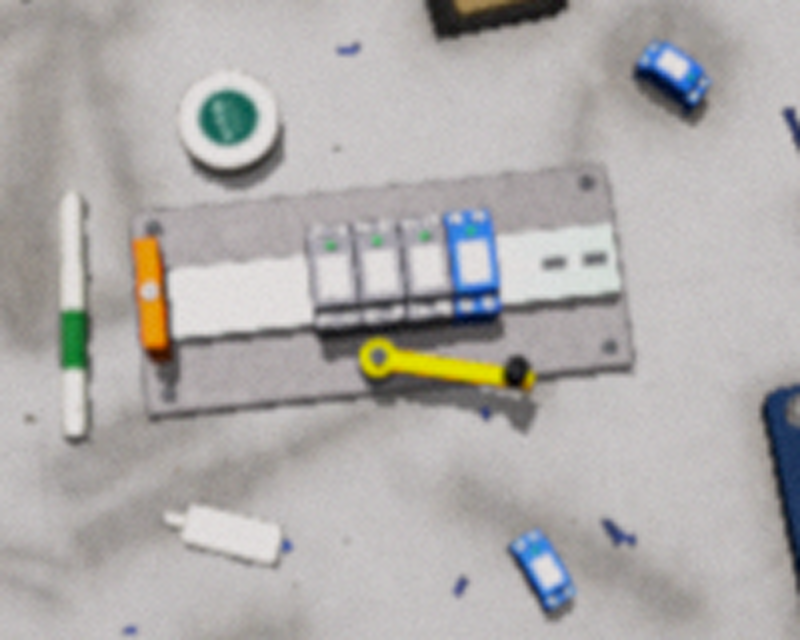

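The crop confirms it: the blue module on the rail (crop 470,263 → full 358,195) is far larger than the two loose blue lookalikes at (408,148) and (375,272). The arm's pivot is at crop (377,358), its pin at crop (517,372), and the stop at crop (150,297).

```bash
cat >> h.py <<'E'
def c2f(x,y): return 240+x/4-.375,130+y/4-.375
E
python3 - <<'E'
from h import *
f=load('top')
C=[onz(f,*c2f(*p),.010)[:2] for p in[(135,212),(605,165),(632,368),(150,418)]]  # TL(+x+y) TR(+x-y) BR(-x-y) BL(-x+y)
C=np.array(C); M=np.array([[52,120],[52,-120],[-52,-120],[-52,120]])/1000.
o=C.mean(0); A=M.T@(C-o); yaw=np.arctan2(A[0,1]-A[1,0],A[0,0]+A[1,1]); print('o',o,'yaw',yaw)
R=np.array([[np.cos(yaw),-np.sin(yaw)],[np.sin(yaw),np.cos(yaw)]])
print('resid',((C-o)-M@R.T)*1000)
B=lambda p:((p[:2]-o)@R*1000).round(1)
for n,p,z in[('pivot',(377,358),.036),('pin',(517,372),.06),('stopface top',(161,292),.05),('stop ctr',(150,297),.05),('blue rear top edge',(494,262),.054),('blue top ctr',(470,263),.054),('m1 front top',(312,278),.054),('tin',(228,118),.022),('adapter',(232,534),.01),('screwTL',(153,230),.01),('screwBR',(610,346),.01)]:
    w=onz(f,*c2f(*p),z); print(n,w.round(4),B(w))
np.save('rail.npy',[*o,yaw])
E
```

```text
o [0.52290596 0.27369324] yaw -0.018225370633136402
resid [[-0.26599468 -2.93414623]
 [ 0.08544811  2.06098231]
 [ 0.38117593  2.70256064]
 [-0.20062935 -1.82939672]]
pivot [0.4837 0.2812 0.036 ] [-39.3   6.8]
pin [0.4645 0.219  0.06  ] [-57.4 -55.7]
stopface top [0.5246 0.3789 0.05  ] [ -0.2 105.2]
stop ctr [0.5229 0.3843 0.05  ] [ -2.1 110.5]
blue rear top edge [0.5192 0.2216 0.054 ] [ -2.8 -52.1]
blue top ctr [0.5201 0.2329 0.054 ] [ -2.1 -40.8]
m1 front top [0.5218 0.3076 0.054 ] [-1.7 33.8]
tin [0.6158 0.3386 0.022 ] [91.7 66.5]
adapter [0.4122 0.3596 0.01  ] [-112.2   83.8]
screwTL [0.5665 0.3819 0.01  ] [ 41.7 108.9]
screwBR [0.4812 0.1664 0.01  ] [ -39.7 -108.1]
```

```bash
cat >> h.py <<'E'
from scipy.spatial.transform import Rotation as Ro
def board2w(x,y,z):
    ox,oy,a=np.load('rail.npy'); c,s=np.cos(a),np.sin(a); x,y=x/1e3,y/1e3
    return np.array([ox+c*x-s*y,oy+s*x+c*y,z/1e3])
def w2board(p):
    ox,oy,a=np.load('rail.npy'); c,s=np.cos(a),np.sin(a); d=np.array(p[:2])-[ox,oy]
    return np.array([c*d[0]+s*d[1],-s*d[0]+c*d[1],p[2]])*1e3
def delta(x,y,z):
    "shift in tool mm and turn to reach board point x,y,z mm with tool x along board +y, z down"
    o=r.get_obs(); T=Ro.from_rotvec(o['orientation']); a=np.load('rail.npy')[2]
    by=np.array([-np.sin(a),np.cos(a),0]); zd=np.array([0,0,-1.]); G=Ro.from_matrix(np.c_[by,np.cross(zd,by),zd])
    return (T.inv().apply(board2w(x,y,z)-o['tcp_pos'])*1e3).round(1),(T.inv()*G).as_rotvec().round(3)
E
python3 - <<'E'
from h import *
print(delta(0,-90,150),delta(0,-90,210))
E
```

```text
(array([-428.5, -325.3,   59.9]), array([-1.000e-03,  1.000e-03,  1.244e+00])) (array([-4.285e+02, -3.254e+02, -1.000e-01]), array([-1.000e-03,  1.000e-03,  1.244e+00]))
```

Request:
step_arm(
  moves=[
    [-36, -27, 0, 0, 0, 0.1, 0],
    [-72, -54, 0, 0, 0, 0.2, 0],
    [-108, -81, 0, 0, 0, 0.3, 0],
    [-144, -108, 0, 0, 0, 0.4, 0],
    [-180, -135, 0, 0, 0, 0.5, 0],
    [-216, -162, 0, 0, 0, 0.6, 0],
    [-252, -190, 0, 0, 0, 0.7, 0],
    [-288, -218, 0, 0, 0, 0.8, 0],
  ],
)

```text
clock: 0.9
tcp_pos: [0.426, 0.3309, 0.21]
orientation: [-1.707, -2.637, 0.001]
contact_force: [-0.4, 1.2, 0.1]
grip_width: -0.0002
gripper_force: 0.0
```

```bash
python3 - <<'E'
from h import *
print(delta(0,-90,150)); o=r.get_obs(); print(o['joints'].round(2),o['grip_width'],o['contact_force'])
E
```

```text
(array([-173.3,   26.6,   60. ]), array([-0.  ,  0.  ,  0.44]))
[-1.02  0.26  0.29  1.9  -0.09  1.   -0.27] -0.00020772259877802833 [-0.44039391  1.16794364  0.09300289]
```

Request:
step_arm(
  moves=[
    [-30, 5, 0, 0, 0, 0.08, 0],
    [-60, 9, 0, 0, 0, 0.16, 0],
    [-90, 14, 0, 0, 0, 0.24, 0],
    [-120, 18, 10, 0, 0, 0.32, 0],
    [-150, 23, 30, 0, 0, 0.4, 0],
    [-173, 27, 45, 0, 0, 0.44, 0],
    [-173, 27, 60, 0, 0, 0.44, 0],
    [-173, 27, 60, 0, 0, 0.44, 0],
  ],
)

```text
clock: 1.7
tcp_pos: [0.5202, 0.185, 0.1481]
orientation: [-2.238, -2.203, 0.007]
contact_force: [-0.7, 0.6, 0.1]
grip_width: -0.0
gripper_force: 0.0
```

```bash
python3 - <<'E'
from h import *
o=r.get_obs(); print(delta(0,-90,28), w2board(o['tcp_pos']),o['joints'].round(2))
f=grab('wrist'); save(f,'w1.png'); f=grab('top'); save(f,'t1.png',(240,130,440,280),4)
E
```

```text
(array([ -1. ,   1.5, 120.1]), array([-0.004,  0.002,  0.003])) [ -1.07453949 -88.7438532  148.11700103] [-0.79  0.37  0.42  1.93 -0.19  0.88 -0.29]
```

View pics/w1.png

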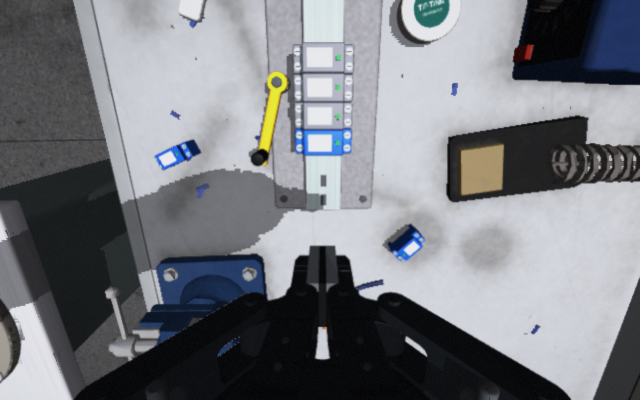

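The wrist view shows the row squarely ahead: blue rear face at about (325,155), closed fingertips at (322,250), pin at (260,157). I'll lower behind the row now.

```bash
python3 - <<'E'
from h import *
f=load('wrist')
for n,p,z in[('blue rear L',(300,155),.054),('blue rear R',(350,155),.054),('pivot',(277,82),.036),('pin',(260,157),.06)]:
    print(n,w2board(onz(f,*p,z)).round(1))
E
```

```text
blue rear L [-20.9 -51.3  54. ]
blue rear R [ 22.3 -51.1  54. ]
pivot [-40.8   8.5  36. ]
pin [-54.4 -52.1  60. ]
```

Request:
step_arm(
  moves=[
    [-1, 1, 20, 0, 0, 0, 0],
    [-1, 1, 50, 0, 0, 0, 0],
    [-1, 1, 80, 0, 0, 0, 0],
    [-1, 1, 100, 0, 0, 0, 0],
    [-1, 1, 110, 0, 0, 0, 0],
    [-1, 1, 118, 0, 0, 0, 0],
    [-1, 1, 118, 0, 0, 0, 0],
  ],
)

```text
clock: 2.5
tcp_pos: [0.5226, 0.1858, 0.0322]
orientation: [-2.236, -2.206, -0.0]
contact_force: [-0.7, 0.1, -0.3]
grip_width: 0.0002
gripper_force: 0.0
```

Request:
step_arm(
  moves=[
    [8, 0, 0, 0, 0, 0, 0],
    [16, 0, 0, 0, 0, 0, 0],
    [21, 0, 0, 0, 0, 0, 0],
    [25, 0, 0, 0, 0, 0, 0],
    [30, 0, 0, 0, 0, 0, 0],
    [36, 0, 0, 0, 0, 0, 0],
    [42, 0, 0, 0, 0, 0, 0],
    [48, 0, 0, 0, 0, 0, 0],
  ],
)

```text
clock: 3.3
tcp_pos: [0.5235, 0.2332, 0.0324]
orientation: [2.237, 2.205, -0.0]
contact_force: [-0.3, -4.2, 3.2]
grip_width: -0.0003
gripper_force: 2.8
```

```bash
python3 - <<'E'
from h import *
o=r.get_obs(); print(w2board(o['tcp_pos']).round(1),o['contact_force'].round(1))
f=grab('scene'); save(f,'s1.png',(250,150,450,270),4)
E
```

```text
[  1.3 -40.5  32.4] [-0.3 -4.2  3.2]
```

View pics/s1.png

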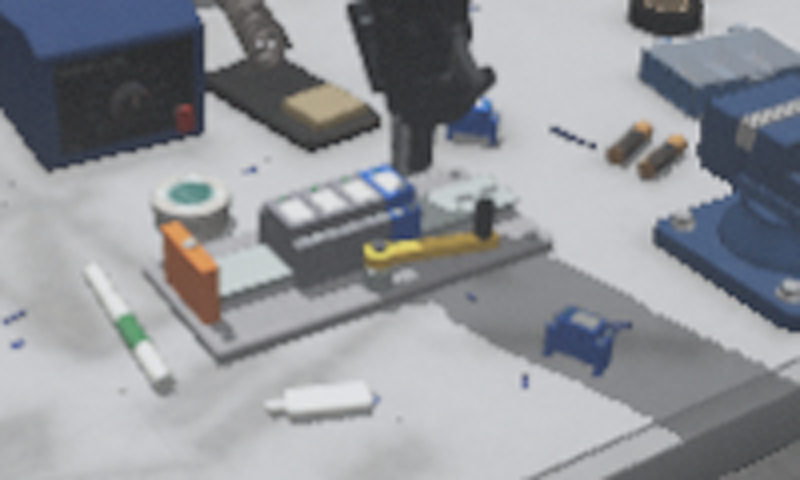

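The row is closed and sliding: blue module at crop (390,185), finger right behind it at (412,150), about 4 N. I'll keep pushing.

Request:
step_arm(
  moves=[
    [5, 0, 0, 0, 0, 0, 0],
    [10, 0, 0, 0, 0, 0, 0],
    [15, 0, 0, 0, 0, 0, 0],
    [20, 0, 0, 0, 0, 0, 0],
    [25, 0, 0, 0, 0, 0, 0],
    [30, 0, 0, 0, 0, 0, 0],
    [34, 0, 0, 0, 0, 0, 0],
    [38, 0, 0, 0, 0, 0, 0],
  ],
)

```text
clock: 4.15
tcp_pos: [0.5238, 0.2716, 0.0322]
orientation: [2.237, 2.206, -0.0]
contact_force: [-0.7, -4.6, 5.9]
grip_width: -0.0001
gripper_force: 3.6
```

Request:
step_arm(
  moves=[
    [2, 0, 0, 0, 0, 0, 0],
    [4, 0, 0, 0, 0, 0, 0],
    [6, 0, 0, 0, 0, 0, 0],
  ],
)

```text
clock: 4.45
tcp_pos: [0.5239, 0.2774, 0.0323]
orientation: [2.237, 2.206, -0.0]
contact_force: [-0.7, -4.7, 5.5]
grip_width: 0.0002
gripper_force: 3.6
```

Request:
step_arm(
  moves=[
    [1, 0, 0, 0, 0, 0, 0],
    [2, 0, 0, 0, 0, 0, 0],
    [2, 0, 0, 0, 0, 0, 0],
  ],
)

```text
clock: 4.75
tcp_pos: [0.5239, 0.2797, 0.0323]
orientation: [-2.237, -2.206, 0.0]
contact_force: [-0.4, -4.8, 5.3]
grip_width: 0.0002
gripper_force: 3.3
```

Request:
step_arm(
  moves=[
    [1, 0, 0, 0, 0, 0, 0],
    [2, 0, 0, 0, 0, 0, 0],
    [2, 0, 0, 0, 0, 0, 0],
  ],
)

```text
clock: 5.05
tcp_pos: [0.5239, 0.2816, 0.0323]
orientation: [-2.237, -2.206, 0.0]
contact_force: [0.3, -4.8, 5.4]
grip_width: -0.0003
gripper_force: 3.3
```

Request:
step_arm(
  moves=[
    [1, 0, 0, 0, 0, 0, 0],
    [2, 0, 0, 0, 0, 0, 0],
    [2, 0, 0, 0, 0, 0, 0],
  ],
)

```text
clock: 5.35
tcp_pos: [0.524, 0.2836, 0.0323]
orientation: [2.237, 2.206, -0.0]
contact_force: [0.2, -3.8, 4.7]
grip_width: -0.0001
gripper_force: 3.3
```

```bash
python3 - <<'E'
from h import *
o=r.get_obs(); print(w2board(o['tcp_pos']).round(1),o['contact_force'].round(1))
f=grab('scene'); save(f,'s2.png',(270,170,400,270),6)
f=grab('top'); save(f,'t2.png',(265,165,400,240),5)
E
```

```text
[ 0.9 10.  32.3] [ 0.2 -3.8  4.7]
```

View pics/s2.png

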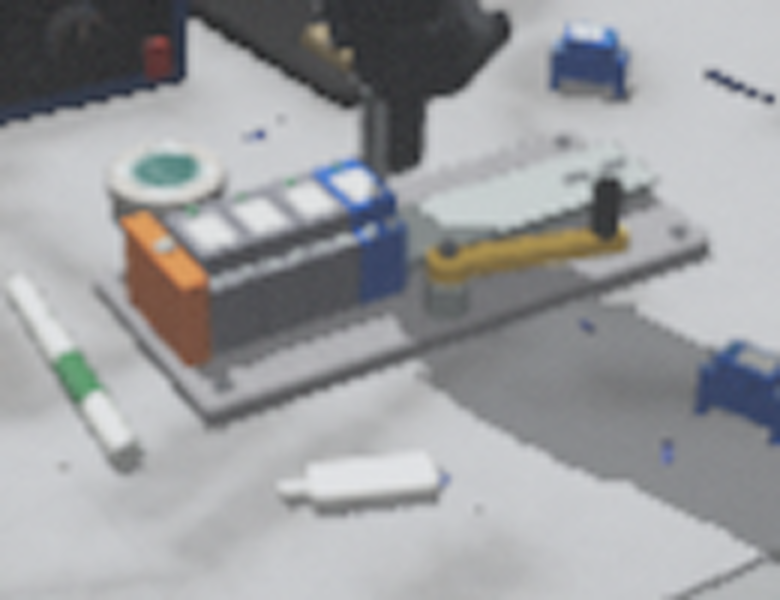

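The row is nearly at the orange stop (crop 205,310), with the blue module's rear at (405,265). I'll ease forward until the force rises.

Request:
step_arm(
  moves=[
    [1, 0, 0, 0, 0, 0, 0],
    [1.5, 0, 0, 0, 0, 0, 0],
    [1.5, 0, 0, 0, 0, 0, 0],
  ],
)

```text
clock: 5.75
tcp_pos: [0.524, 0.2838, 0.0322]
orientation: [2.237, 2.204, -0.002]
contact_force: [-0.3, -7.6, 6.6]
grip_width: -0.0002
gripper_force: 4.8
```

Request:
step_arm(
  moves=[
    [1, 0, 0, 0, 0, 0, 0],
    [1.5, 0, 0, 0, 0, 0, 0],
    [1.5, 0, 0, 0, 0, 0, 0],
  ],
)

```text
clock: 6.05
tcp_pos: [0.5239, 0.2839, 0.0322]
orientation: [2.238, 2.203, -0.004]
contact_force: [0.6, -9.6, 7.6]
grip_width: -0.0002
gripper_force: 6.3
```

Request:
step_arm(
  moves=[
    [1.5, 0, 0, 0, 0, 0, 0],
    [3, 0, 0, 0, 0, 0, 0],
    [3, 0, 0, 0, 0, 0, 0],
    [3, 0, 0, 0, 0, 0, 0],
  ],
)

```text
clock: 6.45
tcp_pos: [0.5239, 0.2841, 0.0321]
orientation: [2.239, 2.2, -0.009]
contact_force: [-0.5, -15.1, 11.0]
grip_width: 0.0
gripper_force: 9.5
```

Request:
step_arm(
  moves=[
    [-4, 0, 0, 0, 0, 0, 0],
    [-12, 0, 0, 0, 0, 0, 0],
    [-25, 0, 0, 0, 0, 0, 0],
    [-30, 0, -15, 0, 0, 0, 0],
    [-30, 0, -45, 0, 0, 0, 0],
    [-30, 0, -60, 0, 0, 0, 0],
    [-30, 0, -60, 0, 0, 0, 0],
  ],
)

```text
clock: 7.15
tcp_pos: [0.5254, 0.2606, 0.0951]
orientation: [2.236, 2.206, 0.009]
contact_force: [-0.2, 0.0, 0.4]
grip_width: 0.0002
gripper_force: 0.0
```

```bash
python3 - <<'E'
from h import *
o=r.get_obs(); print(w2board(o['tcp_pos']).round(1),o['contact_force'].round(1))
f=grab('wrist'); save(f,'w2.png')
for n,p in[('gate approach (-95,-60,95)',(-95,-60,95)),('down',(-95,-60,42))]: print(n,delta(*p))
E
```

```text
[  2.7 -13.   95.1] [-0.2  0.   0.4]
gate approach (-95,-60,95) (array([-46.2, -96.8,  -1.8]), array([ 0.002, -0.002,  0.005]))
down (array([-46.3, -97. ,  51.2]), array([ 0.002, -0.002,  0.005]))
```

View pics/w2.png

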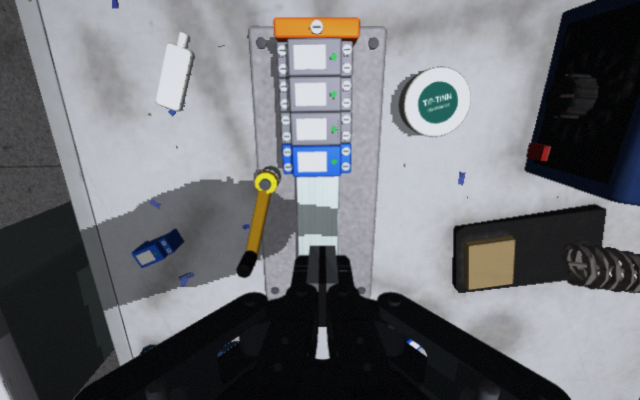

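The wrist view shows the row home against the orange stop: modules from (313,57) to (317,160), closed, no gaps. The arm's pivot is at (265,182) and its pin at (247,263). Next I'll go to the outer side of the pin.

Request:
step_arm(
  moves=[
    [-16, -34, 0, 0, 0, 0, 0],
    [-32, -66, 0, 0, 0, 0, 0],
    [-46, -96, 0, 0, 0, 0, 0],
    [-46, -97, 10, 0, 0, 0, 0],
    [-46, -97, 30, 0, 0, 0, 0],
    [-46, -97, 45, 0, 0, 0, 0],
    [-46, -97, 51, 0, 0, 0, 0],
    [-46, -97, 51, 0, 0, 0, 0],
  ],
)

```text
clock: 8.0
tcp_pos: [0.4255, 0.2145, 0.04]
orientation: [-2.237, -2.206, 0.004]
contact_force: [0.4, -0.2, -0.4]
grip_width: 0.0001
gripper_force: 0.0
```

```bash
python3 - <<'E'
from h import *
o=r.get_obs(); print(w2board(o['tcp_pos']).round(1),o['contact_force'].round(1),o['joints'].round(2))
f=load('wrist')
for n,p,z in[('blue rear',(317,176),.054),('m1 front/stop',(315,38),.054),('pivot',(265,182),.036),('pin',(247,263),.06)]: print(n,w2board(onz(f,*p,z)).round(1))
t=w2board(o['tcp_pos'])
# finger centre on pivot circle radius 65 at angles from -y direction
for th in np.arange(-0.6,1.7,.1):
    print(round(th,1),np.round([-40+65*np.sin(th-.0)-t[0],6-65*np.cos(th)-t[1]],0), end=' ')
E
```

```text
[-96.3 -61.   40. ] [ 0.4 -0.2 -0.4] [-0.9   0.43  0.36  2.17 -0.27  0.58 -0.35]
blue rear [-1.1 19.1 54. ]
m1 front/stop [ -2.3 106.   54. ]
pivot [-41.3   9.9  36. ]
pin [-53.7 -46.7  60. ]
-0.6 [20. 13.] -0.5 [25. 10.] -0.4 [31.  7.] -0.3 [37.  5.] -0.2 [43.  3.] -0.1 [50.  2.] -0.0 [56.  2.] 0.1 [63.  2.] 0.2 [69.  3.] 0.3 [75.  5.] 0.4 [82.  7.] 0.5 [87. 10.] 0.6 [93. 13.] 0.7 [98. 17.] 0.8 [103.  22.] 0.9 [107.  27.] 1.0 [111.  32.] 1.1 [114.  38.] 1.2 [117.  43.] 1.3 [119.  50.] 1.4 [120.  56.] 1.5 [121.  62.] 1.6 [121.  69.]
```

Request:
step_arm(
  moves=[
    [4, 12, 0, 0, 0, 0, 0],
    [6, 22, 0, 0, 0, 0, 0],
    [6, 31, 0, 0, 0, 0, 0],
    [5, 38, 0, 0, 0, 0, 0],
    [3, 45, 0, 0, 0, 0, 0],
    [2, 52, 0, 0, 0, 0, 0],
    [2, 60, 0, 0, 0, 0, 0],
    [3, 68, 0, 0, 0, 0, 0],
  ],
)

```text
clock: 8.8
tcp_pos: [0.4946, 0.2166, 0.0412]
orientation: [-2.237, -2.205, 0.0]
contact_force: [0.4, 0.3, 1.3]
grip_width: 0.0003
gripper_force: 0.0
```

```bash
python3 - <<'E'
from h import *
o=r.get_obs(); t=w2board(o['tcp_pos']);print(t.round(1),o['contact_force'].round(1))
f=grab('wrist'); save(f,'w3.png')
for th in np.arange(.2,1.7,.1): print(round(th,1),np.round([6-65*np.cos(th)-t[1],-40+65*np.sin(th-.0)-t[0]],0), end=' ')
E
```

```text
[-27.3 -57.6  41.2] [0.4 0.3 1.3]
0.2 [-0.  0.] 0.3 [2. 6.] 0.4 [ 4. 13.] 0.5 [ 7. 18.] 0.6 [10. 24.] 0.7 [14. 29.] 0.8 [18. 34.] 0.9 [23. 38.] 1.0 [29. 42.] 1.1 [34. 45.] 1.2 [40. 48.] 1.3 [46. 50.] 1.4 [53. 51.] 1.5 [59. 52.] 1.6 [66. 52.]
```

View pics/w3.png

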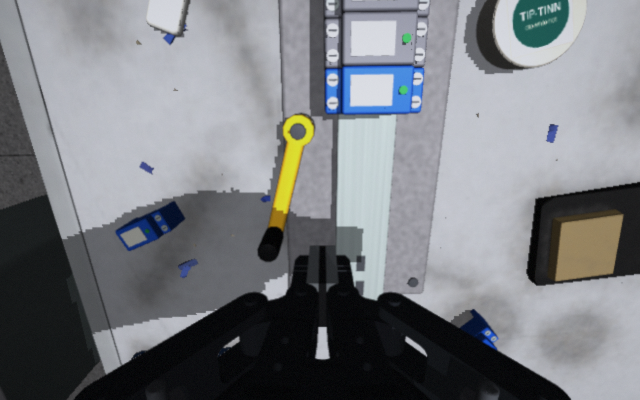

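```bash
python3 - <<'E'
from h import *
f=load('wrist')
for n,p,z in[('pivot',(298,130),.036),('pin top',(267,250),.06),('pin base',(274,234),.036),('fingertip',(322,250),.041),('blue rear',(375,114),.054)]: print(n,w2board(onz(f,*p,z)).round(1), f['depth'][p[1],p[0]], w2board(bydepth(f,*p)).round(1))
E
python3 - <<'E'
from h import *
f=grab('top'); save(f,'t3.png',(300,170,400,245),8)
E
```

```text
pivot [-41.1   9.1  36. ] 0.16059645 [-40.7   9.5  40.4]
pin top [-57.3 -52.2  60. ] 0.16153547 [-57.3 -52.1  60. ]
pin base [-57.2 -53.8  36. ] 0.1727929 [-55.3 -48.7  47. ]
fingertip [-27.5 -62.   41. ] 0.1483956 [-27.6 -45.8  71.8]
blue rear [-2.1 18.5 54. ] 0.14614147 [-1.9 18.5 52.7]
```

View pics/t3.png

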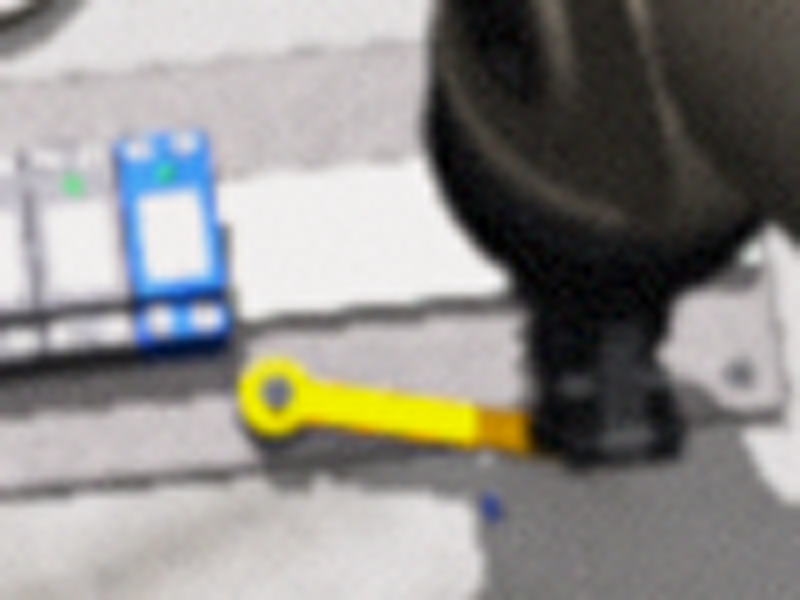

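```bash
python3 - <<'E'
from h import *
f=load('top'); k=lambda q:((proj(f,q)-[300,170])*8).round(0)
t=r.get_obs()['tcp_pos']; print('tcp',k(t),'tcp+60mm up',k(t+[0,0,.06]),'pin old',k(board2w(-57,-53,60)),k(board2w(-57,-53,36)))
D=f['depth']; 
for v in range(215,232,2):
    print(v,[tuple(w2board(bydepth(f,u,v)).round(0).astype(int)) for u in range(360,392,4)])
E
```

```text
tcp [534. 308.] tcp+60mm up [557. 248.] pin old [539. 420.] [531. 440.]
215 [(np.int64(-31), np.int64(-46), np.int64(10)), (np.int64(-32), np.int64(-53), np.int64(13)), (np.int64(-57), np.int64(-48), np.int64(130)), (np.int64(-59), np.int64(-54), np.int64(134)), (np.int64(-66), np.int64(-57), np.int64(165)), (np.int64(-60), np.int64(-68), np.int64(133)), (np.int64(-36), np.int64(-93), np.int64(9)), (np.int64(-36), np.int64(-101), np.int64(9))]
217 [(np.int64(-35), np.int64(-45), np.int64(11)), (np.int64(-36), np.int64(-53), np.int64(10)), (np.int64(-63), np.int64(-47), np.int64(140)), (np.int64(-65), np.int64(-52), np.int64(149)), (np.int64(-69), np.int64(-57), np.int64(163)), (np.int64(-67), np.int64(-65), np.int64(150)), (np.int64(-40), np.int64(-92), np.int64(12)), (np.int64(-41), np.int64(-100), np.int64(11))]
219 [(np.int64(-39), np.int64(-45), np.int64(10)), (np.int64(-39), np.int64(-53), np.int64(8)), (np.int64(-65), np.int64(-47), np.int64(133)), (np.int64(-68), np.int64(-52), np.int64(147)), (np.int64(-72), np.int64(-57), np.int64(163)), (np.int64(-70), np.int64(-65), np.int
[... 1648 characters left out ...]
int64(-3)), (np.int64(-58), np.int64(-51), np.int64(3)), (np.int64(-58), np.int64(-59), np.int64(0)), (np.int64(-59), np.int64(-67), np.int64(-1)), (np.int64(-59), np.int64(-75), np.int64(-4)), (np.int64(-61), np.int64(-83), np.int64(0)), (np.int64(-62), np.int64(-90), np.int64(2)), (np.int64(-62), np.int64(-98), np.int64(0))]
231 [(np.int64(-60), np.int64(-43), np.int64(-2)), (np.int64(-62), np.int64(-51), np.int64(1)), (np.int64(-62), np.int64(-59), np.int64(-2)), (np.int64(-62), np.int64(-67), np.int64(-6)), (np.int64(-64), np.int64(-74), np.int64(-1)), (np.int64(-64), np.int64(-83), np.int64(-4)), (np.int64(-65), np.int64(-90), np.int64(-3)), (np.int64(-66), np.int64(-98), np.int64(-1))]
```

The finger ended up on the inner side, and the arm has not moved: pin still near board (-57,-54). I'll lift over it, go lower, and push again in small steps, watching the force.

Request:
step_arm(
  moves=[
    [0, 0, -20, 0, 0, 0, 0],
    [0, 0, -45, 0, 0, 0, 0],
    [0, -20, -50, 0, 0, 0, 0],
    [0, -50, -50, 0, 0, 0, 0],
    [0, -70, -50, 0, 0, 0, 0],
    [0, -70, -30, 0, 0, 0, 0],
    [0, -70, 0, 0, 0, 0, 0],
    [0, -70, 9, 0, 0, 0, 0],
  ],
)

```text
clock: 9.7
tcp_pos: [0.4222, 0.2172, 0.0304]
orientation: [-2.235, -2.206, 0.005]
contact_force: [-1.5, 0.2, -0.7]
grip_width: -0.0002
gripper_force: 0.0
```

Request:
step_arm(
  moves=[
    [0, 5, 2, 0, 0, 0, 0],
    [2, 10, 2, 0, 0, 0, 0],
    [4, 15, 2, 0, 0, 0, 0],
    [4, 18, 2, 0, 0, 0, 0],
  ],
)

```text
clock: 10.1
tcp_pos: [0.4437, 0.2223, 0.0311]
orientation: [2.237, 2.205, 0.004]
contact_force: [0.5, -0.3, -0.6]
grip_width: 0.0001
gripper_force: 0.0
```

```bash
cat >> h.py <<'E'
def gate(n='wrist'):
    f=grab(n); hsv=cv2.cvtColor(f['image'],cv2.COLOR_RGB2HSV); m=cv2.inRange(hsv,(20,120,60),(34,255,255))
    P=np.array([w2board(bydepth(f,u,v)) for v,u in np.argwhere(m) if f['depth'][v,u]>0]); P=P[(P[:,2]>28)&(P[:,2]<45)&(abs(P[:,0]+20)<90)&(abs(P[:,1]+10)<90)]
    c=P[:,:2].mean(0); u,s,vt=np.linalg.svd(P[:,:2]-c,full_matrices=False); d=vt[0]; d=d*np.sign(d@(c-[-40,8]))
    return len(P),c.round(1),'gate',round(np.arctan2(d[1],d[0])+np.pi/2+.4,2)
E
python3 - <<'E'
from h import *
o=r.get_obs(); t=w2board(o['tcp_pos']);print(t.round(1),o['contact_force'].round(1))
print(gate('wrist'),gate('top'))
E
```

```text
[-78.3 -52.8  31.1] [ 0.5 -0.3 -0.6]
(2360, array([-48.3, -13.7]), 'gate', np.float64(0.15)) (145, array([-43.2,  -5.9]), 'gate', np.float64(0.15))
```

Request:
step_arm(
  moves=[
    [0, 4, 0, 0, 0, 0, 0],
    [0, 8, 0, 0, 0, 0, 0],
    [0, 12, 0, 0, 0, 0, 0],
    [0, 16, 0, 0, 0, 0, 0],
  ],
)

```text
clock: 10.6
tcp_pos: [0.4582, 0.221, 0.0301]
orientation: [-2.237, -2.206, 0.001]
contact_force: [-0.3, -0.5, 1.1]
grip_width: -0.0
gripper_force: 0.5
```

```bash
python3 - <<'E'
from h import *
o=r.get_obs(); t=w2board(o['tcp_pos']);print(t.round(1),o['contact_force'].round(1))
print(gate('wrist'))
E
```

```text
[-63.8 -53.9  30.1] [-0.3 -0.5  1.1]
(2257, array([-43.7, -14.1]), 'gate', np.float64(0.33))
```

Request:
step_arm(
  moves=[
    [-1, 5, 0, 0, 0, 0, 0],
    [-1, 10, 0, 0, 0, 0, 0],
    [-2, 15, 0, 0, 0, 0, 0],
    [-2, 20, 0, 0, 0, 0, 0],
    [-2, 25, 0, 0, 0, 0, 0],
    [-2, 30, 0, 0, 0, 0, 0],
  ],
)

```text
clock: 11.25
tcp_pos: [0.4884, 0.2191, 0.0302]
orientation: [-2.237, -2.206, -0.0]
contact_force: [-1.2, 1.7, 0.3]
grip_width: 0.0001
gripper_force: 0.7
```

```bash
python3 - <<'E'
from h import *
o=r.get_obs(); t=w2board(o['tcp_pos']);print(t.round(1),o['contact_force'].round(1))
print(gate('wrist'))
E
```

```text
[-33.5 -55.2  30.2] [-1.2  1.7  0.3]
(2220, array([-31.8, -12.4]), 'gate', np.float64(0.8))
```

Request:
step_arm(
  moves=[
    [0, 6, 0, 0, 0, 0, 0],
    [2, 13, 0, 0, 0, 0, 0],
    [4, 19, 0, 0, 0, 0, 0],
    [7, 25, 0, 0, 0, 0, 0],
    [10, 30, 0, 0, 0, 0, 0],
    [14, 35, 0, 0, 0, 0, 0],
  ],
)

```text
clock: 11.9
tcp_pos: [0.5236, 0.2324, 0.0301]
orientation: [-2.237, -2.205, 0.001]
contact_force: [-2.2, 0.5, -0.5]
grip_width: 0.0004
gripper_force: 0.9
```

```bash
python3 - <<'E'
from h import *
o=r.get_obs(); t=w2board(o['tcp_pos']);print(t.round(1),o['contact_force'].round(1))
print(gate('wrist'))
E
```

```text
[  1.4 -41.2  30.1] [-2.2  0.5 -0.5]
(2462, array([-18.7,  -4.5]), 'gate', np.float64(1.38))
```

Request:
step_arm(
  moves=[
    [5, 5, 0, 0, 0, 0, 0],
    [10, 10, 0, 0, 0, 0, 0],
    [15, 13, 0, 0, 0, 0, 0],
    [20, 16, 0, 0, 0, 0, 0],
    [24, 18, 0, 0, 0, 0, 0],
    [28, 20, 0, 0, 0, 0, 0],
  ],
)

```text
clock: 12.55
tcp_pos: [0.5439, 0.2604, 0.0302]
orientation: [2.237, 2.206, 0.0]
contact_force: [-0.5, 0.8, 0.3]
grip_width: -0.0
gripper_force: 0.4
```

```bash
python3 - <<'E'
from h import *
o=r.get_obs(); t=w2board(o['tcp_pos']);print(t.round(1),o['contact_force'].round(1))
print(gate('wrist'))
E
```

```text
[ 21.2 -12.9  30.2] [-0.5  0.8  0.3]
(2268, array([-12.2,   8.5]), 'gate', np.float64(1.91))
```

Request:
step_arm(
  moves=[
    [1.5, 1, 0, 0, 0, 0, 0],
    [3, 2, 0, 0, 0, 0, 0],
    [3, 2, 0, 0, 0, 0, 0],
  ],
)

```text
clock: 12.9
tcp_pos: [0.5458, 0.2632, 0.0302]
orientation: [2.237, 2.206, 0.0]
contact_force: [-0.7, -0.1, 0.0]
grip_width: -0.0001
gripper_force: 0.0
```

Request:
step_arm(
  moves=[
    [1, 0, 0, 0, 0, 0, 0],
    [2, 0, 0, 0, 0, 0, 0],
    [2, 0, 0, 0, 0, 0, 0],
  ],
)

```text
clock: 13.2
tcp_pos: [0.5459, 0.2649, 0.0303]
orientation: [2.237, 2.205, 0.0]
contact_force: [0.9, -1.1, -0.1]
grip_width: 0.0
gripper_force: 0.4
```

Request:
step_arm(
  moves=[
    [1, 0, 0, 0, 0, 0, 0],
    [2, 0, 0, 0, 0, 0, 0],
    [2, 0, 0, 0, 0, 0, 0],
  ],
)

```text
clock: 13.5
tcp_pos: [0.5459, 0.2651, 0.0302]
orientation: [2.238, 2.203, -0.003]
contact_force: [0.5, -6.2, 2.6]
grip_width: -0.0004
gripper_force: 2.7
```

```bash
python3 - <<'E'
from h import *
o=r.get_obs(); t=w2board(o['tcp_pos']);print(t.round(1),o['contact_force'].round(1))
print(gate('wrist'))
E
```

```text
[23.2 -8.1 30.2] [ 0.5 -6.2  2.6]
(1876, array([-13.9,   9.9]), 'gate', np.float64(1.96))
```

The arm is at its hard stop: gate about 1.96, with the force rising. I'll back off, lift clear and check.

Request:
step_arm(
  moves=[
    [-3, 0, 0, 0, 0, 0, 0],
    [-10, 0, 0, 0, 0, 0, 0],
    [-22, 0, 0, 0, 0, 0, 0],
    [-30, 0, -15, 0, 0, 0, 0],
    [-35, 0, -50, 0, 0, 0, 0],
    [-40, 0, -90, 0, 0, 0, 0],
    [-45, 0, -110, 0, 0, 0, 0],
    [-45, 0, -110, 0, 0, 0, 0],
  ],
)

```text
clock: 14.35
tcp_pos: [0.5476, 0.2212, 0.1448]
orientation: [2.238, 2.202, 0.011]
contact_force: [-0.5, -0.9, 0.5]
grip_width: -0.0001
gripper_force: 0.0
```

```bash
python3 - <<'E'
from h import *
o=r.get_obs(); print(w2board(o['tcp_pos']).round(1),o['contact_force'].round(1))
print(gate('wrist')); f=load('wrist'); save(f,'w9.png')
E
```

```text
[ 25.7 -52.  144.8] [-0.5 -0.9  0.5]
(930, array([-13.9,   9.2]), 'gate', np.float64(1.98))
```

View pics/w9.png

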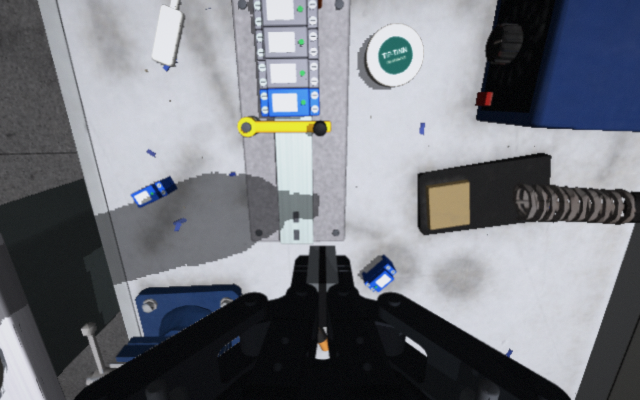

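The wrist view shows the yellow arm square across the rail from (247,127) to the pin at (320,127), behind the closed row (blue at (290,102)). The tin at (394,55) and the adapter at (168,35) look undisturbed, and the robot is clear. Handing in.

```bash
python3 -c "
from bench import r
print(r.hand_in())"
```

```text
the job is handed in; nothing more can be done
None
```

I pushed the row home as one closed row against the orange end stop, then swung the retaining arm square across the rail behind it (measured about 1.97 rad); my first pass at the arm missed its pin and the second worked. I handed the job in at about 14 s with the robot clear, and no verdict was returned.

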